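# Shut the tilt-out onion bin and flip its cover down

## Robot

A 6-joint arm with a two-finger parallel gripper is mounted at the origin on the work surface. World frame = base frame: x ahead of the robot, y to its left, z up, the work surface at z = 0. Lengths are in m, angles in rad, forces in N, time in s.
With the tool pointing down it reaches from about 0.3 to 0.95 m from the base axis. Payload 3.1 kg.
Tool frame: the origin (TCP) lies at the very end of the fingers, on their centre line; the grasp point (between the pads) lies 19 mm behind it; z points along the fingers, y is the line along which they close (so a half turn about z gives the same grasp; the last joint's range is limited). The gripper opens to 85 mm and grips with 20 to 120 N. Pads are 22 mm wide; open, the fingers measure 114 mm over their backs; the gripper's body (76 mm by 85 mm) begins 54 mm behind the grasp point. The pads swing forward as they close: fully open they stand 13 mm farther back than shut.
Start: joints at [-0.07, 0.308, 1.634, -0, 1.2, -0.07], TCP at [0.625, -0, 0.231] pointing down, gripper open.
Joint ranges: [-3.06, 3.06], [-0.79, 1.96], [0.05, 2.63], [-1.19, 4.34], [0.05, 2.64], [-2.94, 2.94]. Speed limits (rad/s): [2.79, 2.79, 3.14, 3.14, 3.14, 3.14].

## Interface

Orientations are given as a 3x3 rotation matrix whose columns are the frame's x, y, z axes.
In Python, from cell import status, optics, close_job gives the robot as it stands.
- The arm moves only by the tool servo_tool, never from a script. Its argument "deltas" is a list of rows, each a list of 2 entries, a list of its own where there are three numbers: the shift along the tool's x, y, z in m, then the turn about the tool's z in rad. A call has 1 to 10 rows; each row shifts and turns the commanded pose from where the row before left it, along the tool's axes as they then stand; what a row does not reach is not made up. A row lasts 1/8 s, in which the tool goes at most 62.5 mm and 10.7 degrees, less where a joint would pass 70% of its speed; a pose out of reach is approached as far as the arm can. A call is refused whole if a number of a shift passes 0.0625 or a number of a turn 0.188, either way. A call with a gripper value outside its range is refused whole. "hand" is the finger opening in m, from 0 to 0.0854, set as the call begins (left out, the last holds). The fingers move at their own pace and stop on an object; "force" is the grip in N (left out, the last holds). Time passes only in rows, so rows that do not move let the fingers close. It gives the time, the measured TCP pose, the force, the opening and the grip force at its end, in the units of the state.
- status.state(): the state, without advancing time (a new reading comes with each control period).
- optics.snapshot(name): name is "scene" or "side" or "wrist"; returns a dict with "color" (480x640x3 uint8, red, green, blue), "mtx" (3x3 intrinsics, pixels), "position" and "orientation" of the camera in the world. Camera axes: x right, y up, looking along -z (the intrinsics and any distortion apply to the point x, -y, -z); pixel columns grow to the right and rows downward; lengths in m; the calibration is good to about 2 mm. A picture is of the moment at which its call begins. There is no depth.
- close_job(): hands the job in; it is judged then, once.
The state is a dict: "t": time; "q": joint angles; "qd": joint speeds; "joint_torque": joint torques, N m; "tcp_pos": TCP position; "eef_rot": TCP orientation; "wrist_force": force on the tool from outside, world axes, zero at the start; "moment": the same for the moment, N m; "finger_gap": finger opening in m; "finger_force": force on a finger pad.
Only numpy, scipy, OpenCV 4.12 (cv2) and the standard library are available. Lean on these libraries where they do the work, as an engineer would, in place of code of your own. Each camera call takes 0.05 s, during which the arm holds its last target. There are 200 camera calls.

## Task

The blue onion bin hangs tilted out of its white case and the case's yellow cover is flopped open to the side. Working only with the fingertips and gripping nothing, first push the bin back upright until it is fully home in the case, then tip the yellow cover over by pushing it until it lies flat on top. Push gently, do not flip the cover down while the bin is still out, leave the mug, tin, bowl and spatula where they stand, and finish clear of everything.

Things in the scene. Friction and masses are not known exactly. Their poses are not given: they have to be found in the camera images.
- unit: White plastic bin case fixed to the cart top, 140 deep (its x) by 170 wide (its y) by 170 tall, open at the front and on top. Origin on the cart top under the middle of its open front; its x points from the front into the case (away from the robot, give or take its yaw), y to its left, z up. It cannot move.
- bin (a joint): Tilt of the blue bin (rad): 0 = upright, fully home; positive = top leaning out of the case (to unit -x), at most 0.75. Hinge line along the unit's y at unit x = 0, z = 18 mm. Front panel 170 wide, 148 tall from the hinge, 6 thick (outer face at unit x = -6 mm when home). Stiff hinge (0.3 N m): stays where left; 3 to 6 N near its upper edge moves it. The onions are part of it.
- bin_edge (a point): Middle of the upper edge of the blue bin's front panel, on its outer face. It rises as the bin comes upright: let the finger rise with it, as a fingertip rubbed across the edge can bind.
- lid (a joint): Opening angle of the yellow cover (rad): 0 = lying flat on the case, 1.57 = standing upright, up to 2.15 = leaning outwards over the case's left (unit +y) side. The hinge line runs along the unit's x. A stiff hinge (about 0.15 N m): the cover stays where it is left and must be pushed all the way down; 1 to 3 N near its free edge moves it.
- lid_hinge (a point): Middle of the cover's hinge line: unit x = 70, y = 85, z = 172 mm.
- lid_edge (a point): Middle of the cover's free edge. It moves in an arc about the hinge: let the finger follow, as a fingertip rubbed across the edge can bind. The cover is a plate 140 (along the hinge) by 165 (from 2 to 167 mm from the hinge line) by 6 mm thick; its underside passes through the hinge line, so when shut it lies between z = 172 and 178 mm.
- mug: Red ceramic mug, 82 across, 95 tall, handle at its +y; origin under its centre. Loose bystander, on either side of the case.
- tin: Closed aluminium tin, 76 across, 110 tall; origin under its centre. Loose bystander, on the other side of the case from the mug.
- bowl: Clear glass bowl, 140 across, 60 tall; origin under its centre. Loose bystander to the right, in front of the case.
- spatula: Wooden spatula, 280 long, lying on the cart top along its own x; origin about mid-length. Loose bystander to the left, in front of the case.
Things that resemble listed ones, but are neither listed nor needed, are in the scene too. There is more than one size of the unit; the job needs the largest.

How it is judged:
By the outcome, as a careful person would: the job done as asked, in the order asked, and still so for the second after the job is handed in, with the robot touching nothing.
It also fails if it takes over 64 s, if anything falls off the work surface, if the arm or the gripper's body presses on something with over 40 N, if the wrist force passes 120 N, or if a joint passes its speed limit or range.

## Working session

There is one attempt and no reset: what is moved stays moved. The work goes in short steps, Python scripts to look and compute and a tool call to move; the robot and the scene stay as the last step left them, time stands still between calls to the robot, and variables do not carry over. Pictures are saved under pics/ and viewed, at most 10 in all, crops included, and the job is handed in when it is done.

Besides the shell and the picture viewer there is one more tool, called after "Request:" as name([rows], argument=value, ...), one row to a line, values as JSON. servo_tool: Moves the arm, as the interface text tells. Its arguments: {"type":"object","properties":{"deltas":{"type":"array"},"hand":{"type":"number"},"force":{"type":"number"}},"required":["deltas"]}

```bash
mkdir -p pics; cat > h.py <<'E'
import numpy as np,cv2
from cell import status,optics
def snap(n,f=None):
    s=optics.snapshot(n)
    if f: cv2.imwrite('pics/'+f,s['color'][:,:,::-1])
    return s
def ray(s,u,v):
    K=np.array(s['mtx']);p=np.linalg.solve(K,[u,v,1.]);d=np.array(s['orientation'])@[p[0],-p[1],-p[2]]
    return np.array(s['position']),d/np.linalg.norm(d)
def onz(s,u,v,z):
    o,d=ray(s,u,v);return o+d*(z-o[2])/d[2]
def two(a,ua,b,ub):
    o,d=ray(a,*ua);p,e=ray(b,*ub)
    t=np.linalg.lstsq(np.c_[d,-e],p-o,rcond=None)[0]
    x,y=o+t[0]*d,p+t[1]*e
    return (x+y)/2,np.linalg.norm(x-y)
def proj(s,P):
    c=np.array(s['orientation']).T@(np.array(P)-s['position']);q=np.array(s['mtx'])@[c[0],-c[1],-c[2]]
    return q[:2]/q[2]
E
python3 - <<'E'
from h import *
for n in('scene','side'):
    s=snap(n,n+'0.png');print(n,s['position'],s['orientation'],s['mtx'],[k for k in s])
print(status.state())
E
```

```text
scene [0.83736383 0.07479874 0.91909774] [[-0.28070984 -0.89807046  0.33863171]
 [ 0.95977219 -0.2603471   0.10515098]
 [-0.0062712   0.35452622  0.93502504]] [[487.03063089   0.         314.98031011]
 [  0.         487.03063089 248.67376719]
 [  0.           0.           1.        ]] ['color', 'mtx', 'position', 'orientation']
side [0.09656283 0.54297584 1.20530601] [[-0.75759319  0.54344415 -0.36155361]
 [-0.65253752 -0.61722387  0.43957875]
 [ 0.01572698  0.56894916  0.8222223 ]] [[572.36535499   0.         315.51242182]
 [  0.         572.36535499 243.16050632]
 [  0.           0.           1.        ]] ['color', 'mtx', 'position', 'orientation']
{'t': 0.1, 'q': array([-6.96614087e-02,  3.08938078e-01,  1.63505239e+00, -4.73332317e-06,
        1.19970463e+00, -6.96984010e-02]), 'qd': array([-0.00159078, -0.00181567, -0.00274637,  0.00111805,  0.00082803,
       -0.00174952]), 'joint_torque': array([ 8.17496607e-05, -4.16405118e+01, -2.77644914e+01, -1.21622929e-04,
        4.01614045e-03,  3.27598855e-06]), 'tcp_pos': array([6.24255823e-01, 4.73378728e-05, 2.30152641e-01]), 'eef_rot': array([[-3.85643912e-05,  9.99997799e-01, -2.09765361e-03],
       [ 9.99999989e-01,  3.88622183e-05,  1.41940473e-04],
       [ 1.42021680e-04, -2.09764811e-03, -9.99997790e-01]]), 'wrist_force': array([-0.06396404, -1.13175878,  0.30361727]), 'moment': array([-0.01341361,  0.04780145,  0.03001213]), 'finger_force': 0.0, 'finger_gap': 0.08521226954980926}
```

View pics/scene0.png

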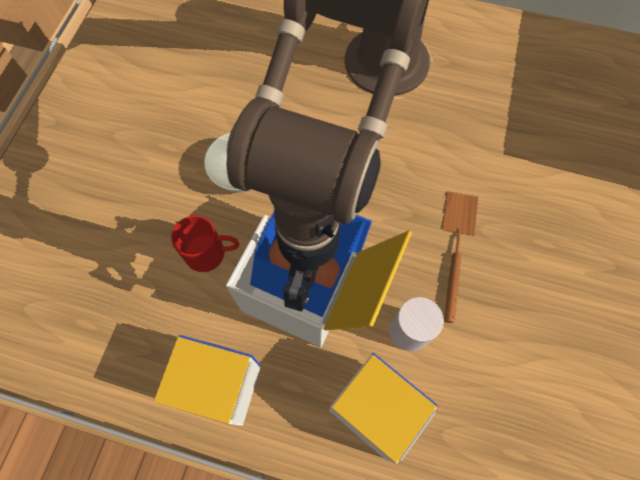

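View pics/side0.png

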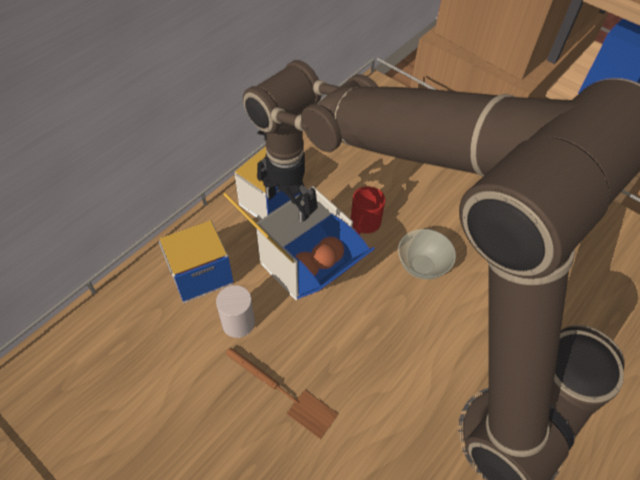

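Candidates for the unit: the open case at scene (300,275), and closed yellow-topped cases at scene (205,380) and (385,408). The open one with the tilted bin, flopped cover and onions fits the description. I'll check it in a close crop.

```bash
python3 - <<'E'
from h import *
a=cv2.imread('pics/scene0.png')[195:355,215:425];b=cv2.imread('pics/side0.png')[175:305,215:385]
a=cv2.resize(a,(400*1,int(160*400/210)));b=cv2.resize(b,(400,int(130*400/170)))
h=max(a.shape[0],b.shape[0]);o=np.zeros((h,800,3),np.uint8);o[:a.shape[0],:400]=a;o[:b.shape[0],400:]=b
cv2.imwrite('pics/crop.png',o)
E
```

```text
(no output)
```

View pics/crop.png

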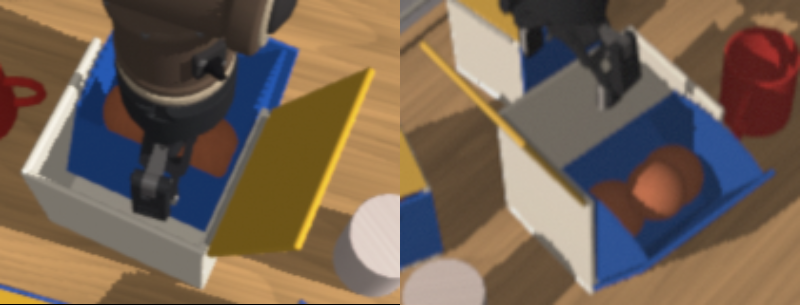

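The crop confirms the open case: back-right rim at scene (228,285), front-right rim at (266,216), cover free edge (411,232)-(372,325), and the bin's right upper corner at side (372,249). Next I compute the pose.

```bash
python3 - <<'E'
from h import *
a=snap('scene');b=snap('side')
f=lambda s,u,v,z:onz(s,u,v,z).round(4)
print('BR',f(a,228,285.3,.17),'FR',f(a,266,216,.17),'hingeB',f(a,325,328,.172),'FLwall',f(a,355,254,.17))
sc=400/170
S=lambda x,y:(215+(x-400)/sc,175+y/sc)
for n,p,z in(('FRs',(722,125),.17),('BRs',(635,28),.17),('BLs',(503,112),.17),('FLbot',(592,290),0)):print(n,f(b,*S(*p),z))
print('nadir',proj(a,[.837,.075,0]))
for n,u,p in(('lidF',(411,232),(585,203)),('lidB',(372.5,325),(422,43)),('binL?',(370,222),(595,290))):print(n,two(a,u,b,S(*p)))
E
```

```text
BR [ 0.665  -0.1256  0.17  ] FR [ 0.5325 -0.1055  0.17  ] hingeB [0.6883 0.0424 0.172 ] FLwall [0.5568 0.0561 0.17  ]
FRs [ 0.5174 -0.0955  0.17  ]
BRs [ 0.6583 -0.1319  0.17  ]
BLs [0.6845 0.0313 0.17  ]
FLbot [0.5557 0.0504 0.    ]
nadir [318.41376278 433.16001766]
lidF (array([0.52406032, 0.11427165, 0.25939878]), np.float64(0.03425037830101238))
lidB (array([0.6981921 , 0.10266475, 0.32587095]), np.float64(0.0034285834861188203))
binL? (array([0.49241621, 0.08496631, 0.14099564]), np.float64(0.04398187935098232))
```

```bash
cat >> h.py <<'E'
def U(p,o=(.541,-.0233),yaw=-.14):
    c,s=np.cos(yaw),np.sin(yaw);return np.array([o[0]+c*p[0]-s*p[1],o[1]+s*p[0]+c*p[1],p[2]])
def binpt(t,y,h=.148,off=.006):return U([-h*np.sin(t)-off*np.cos(t),y,.018+h*np.cos(t)-off*np.sin(t)])
def lidpt(t,x,r=.167,off=.006):return U([x,.085-r*np.cos(t)+off*np.sin(t)*0,.172+r*np.sin(t)])
E
python3 - <<'E'
from h import *
a=snap('scene');b=snap('side')
for t in(.4,.5,.6,.7):print(t,'L scene(370,222)',proj(a,binpt(t,.085)).round(),'L side(298,298)',proj(b,binpt(t,.085)).round(),'R side(372,249)',proj(b,binpt(t,-.085)).round(),binpt(t,0).round(3))
for t in(1.8,1.9,2.0,2.1):print(t,'scene(411,232)(372,325) side(..)(224,193)',[proj(s,lidpt(t,x)).round() for s in(a,b) for x in(0,.14)])
for p in([0,-.085,.17],[.14,-.085,.17],[.14,.085,.17],[0,.085,.17],[0,.085,0]):print(p,proj(a,U(p)).round(),proj(b,U(p)).round())
E
```

```text
0.4 L scene(370,222) [372. 225.] L side(298,298) [313. 287.] R side(372,249) [370. 244.] [ 0.478 -0.014  0.152]
0.5 L scene(370,222) [374. 220.] L side(298,298) [317. 293.] R side(372,249) [374. 250.] [ 0.466 -0.013  0.145]
0.6 L scene(370,222) [376. 216.] L side(298,298) [320. 298.] R side(372,249) [377. 255.] [ 0.453 -0.011  0.137]
0.7 L scene(370,222) [378. 213.] L side(298,298) [324. 304.] R side(372,249) [380. 261.] [ 0.442 -0.009  0.127]
1.8 scene(411,232)(372,325) side(..)(224,193) [array([395., 220.]), array([354., 316.]), array([277., 227.]), array([232., 184.])]
1.9 scene(411,232)(372,325) side(..)(224,193) [array([406., 226.]), array([365., 322.]), array([270., 233.]), array([226., 190.])]
2.0 scene(411,232)(372,325) side(..)(224,193) [array([416., 232.]), array([377., 328.]), array([264., 240.]), array([220., 196.])]
2.1 scene(411,232)(372,325) side(..)(224,193) [array([425., 239.]), array([387., 334.]), array([258., 246.]), array([214., 202.])]
[0, -0.085, 0.17] [265. 214.] [351. 222.]
[0.14, -0.085, 0.17] [227. 287.] [311. 186.]
[0.14, 0.085, 0.17] [324. 330.] [253. 224.]
[0, 0.085, 0.17] [358. 253.] [293. 263.]
[0, 0.085, 0] [352. 283.] [295. 302.]
```

```bash
python3 - <<'E'
from h import *
a=snap('scene');b=snap('side')
print('bowl rim c',onz(b,427,250,.06),'tin top',onz(a,421,315,.11),'mug top',onz(a,196,235,.095))
print(status.state()['t'])
E
```

```text
bowl rim c [ 0.38428058 -0.23258179  0.06      ] tin top [0.60939769 0.18920573 0.11      ] mug top [ 0.57388772 -0.23477597  0.095     ]
0.4
```

Request:
servo_tool([
  [[0, 0, 0], 0.14],
  [[-0.01, -0.02, -0.01], 0],
  [[-0.01, -0.04, -0.01], 0],
  [[-0.01, -0.04, 0], 0],
  [[-0.005, -0.04, 0], 0],
  [[0, -0.04, 0], 0],
  [[0, -0.03, 0], 0],
  [[0, 0, 0], 0],
], hand=0)

```text
t: 1.4
tcp_pos: [0.4107, -0.0051, 0.2512]
eef_rot: [[0.139, 0.99, 0.0], [0.99, -0.139, -0.0], [0.0, 0.0, -1.0]]
wrist_force: [0.5, -0.1, -0.1]
finger_gap: -0.0002
finger_force: 0.0
```

Request:
servo_tool([
  [[0, 0, 0.04], 0],
  [[0, 0, 0.045], 0],
  [[0, 0, 0.04], 0],
  [[0, 0, 0], 0],
])

```text
t: 1.9
tcp_pos: [0.4101, -0.0052, 0.1237]
eef_rot: [[0.14, 0.99, -0.007], [0.99, -0.14, 0.001], [-0.0, -0.007, -1.0]]
wrist_force: [-0.4, -0.2, -0.2]
finger_gap: 0.0005
finger_force: 0.0
```

```bash
python3 - <<'E'
from h import *
s=snap('scene','s1.png');b=snap('side','s1b.png')
o=np.hstack([cv2.resize(cv2.imread('pics/s1.png')[130:370,200:440],(400,400)),cv2.resize(cv2.imread('pics/s1b.png')[130:340,200:410],(400,400))])
cv2.imwrite('pics/m1.png',o)
E
```

```text
(no output)
```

View pics/m1.png

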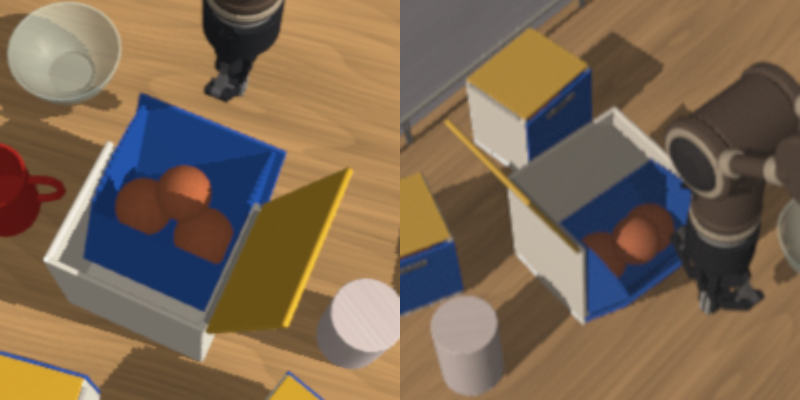

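The finger is in front of the bin edge, roughly centred (edge at scene (286,187)-(370,221), finger at ~(335,187)), with clear space before it. Approach.

Request:
servo_tool([
  [[0, 0.015, 0], 0],
  [[0, 0.015, 0], 0],
  [[0, 0.005, 0], 0],
  [[0, 0.005, 0], 0],
  [[0, 0.004, -0.002], 0],
  [[0, 0.004, -0.002], 0],
  [[0, 0.004, -0.002], 0],
  [[0, 0, 0], 0],
])

```text
t: 3.0
tcp_pos: [0.4645, -0.0128, 0.1327]
eef_rot: [[0.14, 0.99, 0.002], [0.99, -0.14, -0.0], [0.0, 0.002, -1.0]]
wrist_force: [-1.3, 0.6, 1.0]
finger_gap: -0.0001
finger_force: 0.7
```

Request:
servo_tool([
  [[0, 0.004, -0.002], 0],
  [[0, 0.004, -0.0015], 0],
  [[0, 0.004, -0.0015], 0],
  [[0, 0.004, -0.0015], 0],
  [[0, 0, 0], 0],
])

```text
t: 3.62
tcp_pos: [0.4806, -0.015, 0.139]
eef_rot: [[0.14, 0.99, 0.002], [0.99, -0.14, -0.0], [0.0, 0.002, -1.0]]
wrist_force: [0.6, 0.1, -0.3]
finger_gap: -0.0002
finger_force: 0.1
```

Request:
servo_tool([
  [[0, 0.004, -0.0015], 0],
  [[0, 0.004, -0.001], 0],
  [[0, 0.004, -0.001], 0],
])

```text
t: 4.0
tcp_pos: [0.4916, -0.0166, 0.1422]
eef_rot: [[0.14, 0.99, -0.0], [0.99, -0.14, -0.0], [-0.0, -0.0, -1.0]]
wrist_force: [-1.6, -0.5, 0.2]
finger_gap: -0.0
finger_force: 0.8
```

```bash
python3 - <<'E'
from h import *
s=snap('scene','s2.png');b=snap('side','s2b.png')
o=np.hstack([cv2.resize(cv2.imread('pics/s2.png')[130:370,200:440],(400,400)),cv2.resize(cv2.imread('pics/s2b.png')[130:340,200:410],(400,400))])
cv2.imwrite('pics/m2.png',o)
E
```

```text
(no output)
```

View pics/m2.png

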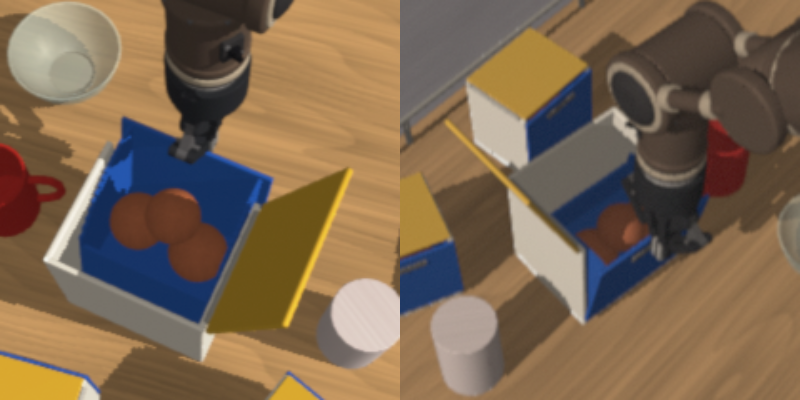

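The bin's edge has moved in (crop (143,95) → (125,118)), so the push works. Continue to the stop.

Request:
servo_tool([
  [[0, 0.004, -0.001], 0],
  [[0, 0.004, -0.001], 0],
  [[0, 0.004, -0.001], 0],
  [[0, 0.004, -0.001], 0],
  [[0, 0.004, -0.0005], 0],
])

```text
t: 4.72
tcp_pos: [0.5115, -0.0194, 0.1468]
eef_rot: [[0.14, 0.99, -0.0], [0.99, -0.14, 0.0], [0.0, -0.0, -1.0]]
wrist_force: [-1.2, 0.3, -1.5]
finger_gap: -0.0003
finger_force: 0.7
```

Request:
servo_tool([
  [[0, 0.002, -0.0005], 0],
  [[0, 0.002, 0], 0],
  [[0, 0.002, 0], 0],
])

```text
t: 5.1
tcp_pos: [0.5174, -0.0202, 0.1475]
eef_rot: [[0.14, 0.99, 0.0], [0.99, -0.14, -0.0], [-0.0, 0.0, -1.0]]
wrist_force: [-1.5, 0.0, -0.1]
finger_gap: 0.0001
finger_force: 0.8
```

Request:
servo_tool([
  [[0, 0.002, 0], 0],
  [[0, 0.002, 0], 0],
])

```text
t: 5.35
tcp_pos: [0.5202, -0.0206, 0.1475]
eef_rot: [[0.14, 0.99, -0.003], [0.99, -0.14, 0.0], [-0.0, -0.003, -1.0]]
wrist_force: [-6.9, 0.9, 6.2]
finger_gap: -0.0004
finger_force: 3.5
```

Request:
servo_tool([
  [[0, 0.002, 0], 0],
  [[0, 0.002, 0], 0],
])

```text
t: 5.6
tcp_pos: [0.5203, -0.0206, 0.1473]
eef_rot: [[0.139, 0.99, -0.012], [0.99, -0.139, 0.001], [-0.0, -0.012, -1.0]]
wrist_force: [-15.7, 1.6, 15.4]
finger_gap: -0.0002
finger_force: 8.2
```

The TCP stalled while the force rose to 16 N, so the bin is at its stop. Retreat, rise and go around the front to the cover's left.

Request:
servo_tool([
  [[0, -0.01, 0], 0],
  [[0, -0.03, 0], 0],
  [[0, -0.04, -0.01], 0],
  [[0, -0.03, -0.04], 0],
  [[0, 0, -0.05], 0],
  [[0, 0, -0.05], 0],
  [[0.02, 0, 0], 0],
  [[0.02, 0, 0], 0],
  [[0, 0, 0], 0],
])

```text
t: 6.72
tcp_pos: [0.4224, 0.0343, 0.2976]
eef_rot: [[0.138, 0.99, 0.002], [0.99, -0.138, -0.0], [0.0, 0.002, -1.0]]
wrist_force: [-1.0, -1.0, -0.2]
finger_gap: -0.0001
finger_force: 0.0
```

```bash
python3 - <<'E'
from h import *
s=snap('scene','s3.png');b=snap('side','s3b.png')
o=np.hstack([cv2.resize(cv2.imread('pics/s3.png')[130:370,200:440],(400,400)),cv2.resize(cv2.imread('pics/s3b.png')[130:340,200:410],(400,400))])
cv2.imwrite('pics/m3.png',o)
for t in(0,.05,.1):print(t,[proj(c,binpt(t,y)).round(1) for c in(s,b) for y in(-.085,.085)])
E
```

```text
0 [array([267.3, 212.1]), array([359.6, 250.3]), array([352.8, 224.8]), array([295.3, 266.2])]
0.05 [array([269.2, 208.6]), array([361.3, 246.6]), array([355. , 226.9]), array([297.5, 268.6])]
0.1 [array([271.2, 205.3]), array([363., 243.]), array([357.3, 229.2]), array([299.7, 271. ])]
```

View pics/m3.png

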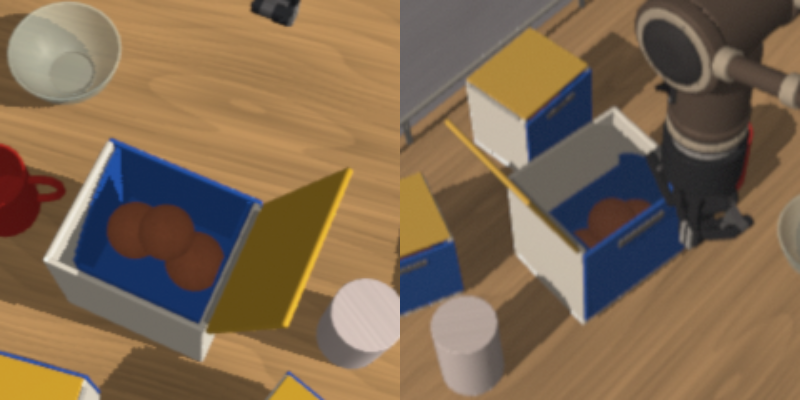

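Bin home: its right upper corner is at scene (267,214), matching the 0-tilt prediction of (267,212). Now the cover.

Request:
servo_tool([
  [[0.04, 0, 0], 0],
  [[0.045, 0, 0], 0],
  [[0.045, 0, 0], 0],
  [[0.035, 0, 0.005], 0],
  [[0, 0.04, 0.005], 0],
  [[0, 0.05, 0], 0],
  [[0, 0.05, 0], 0],
  [[0, 0.055, 0], 0],
  [[0, 0, 0], 0],
])

```text
t: 7.95
tcp_pos: [0.6409, 0.1675, 0.2847]
eef_rot: [[0.143, 0.99, -0.001], [0.99, -0.143, -0.001], [-0.001, -0.001, -1.0]]
wrist_force: [-0.7, -0.7, -0.6]
finger_gap: 0.0005
finger_force: 0.0
```

```bash
python3 - <<'E'
from h import *
s=status.state();d=s['tcp_pos']-np.array([.541,-.0233,0]);c,n=np.cos(.14),-np.sin(.14)
print('unit',c*d[0]+n*d[1],-n*d[0]+c*d[1],d[2],s['q'])
s=snap('scene','s4.png');b=snap('side','s4b.png')
o=np.hstack([cv2.resize(cv2.imread('pics/s4.png')[130:370,220:460],(400,400)),cv2.resize(cv2.imread('pics/s4b.png')[130:340,180:390],(400,400))])
cv2.imwrite('pics/m4.png',o)
E
```

```text
unit 0.07227756442998719 0.20290521929044367 0.28472044649052874 [ 1.90470059e-01  3.39956209e-01  1.48280816e+00 -1.06768119e-03
  1.32006566e+00  3.33794361e-01]
```

View pics/m4.png

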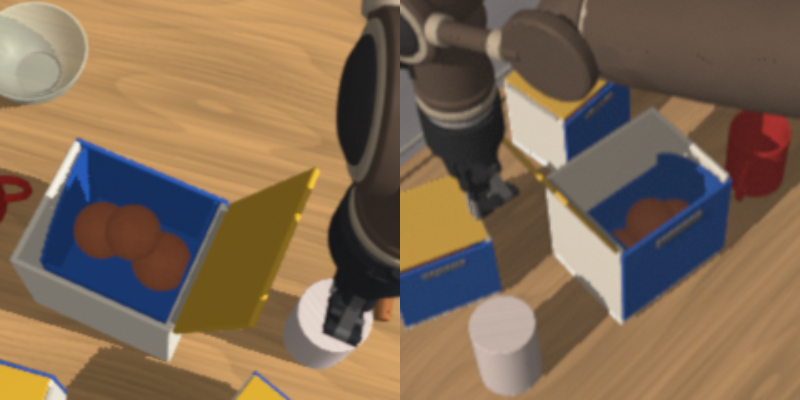

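Request:
servo_tool([
  [[-0.015, 0, 0], 0],
  [[-0.01, 0, 0], 0],
  [[-0.006, 0, -0.001], 0],
  [[-0.006, 0, -0.002], 0],
  [[-0.006, 0, -0.002], 0],
  [[-0.006, 0, -0.002], 0],
  [[-0.006, 0, -0.002], 0],
])

```text
t: 8.93
tcp_pos: [0.6303, 0.1157, 0.2969]
eef_rot: [[0.139, 0.99, 0.001], [0.99, -0.139, 0.001], [0.001, 0.001, -1.0]]
wrist_force: [-0.7, 1.8, 2.0]
finger_gap: -0.0001
finger_force: 0.9
```

Request:
servo_tool([
  [[-0.006, 0, -0.002], 0],
  [[-0.006, 0, -0.002], 0],
  [[-0.006, 0, -0.001], 0],
  [[-0.006, 0, -0.001], 0],
  [[-0.006, 0, 0], 0],
])

```text
t: 9.55
tcp_pos: [0.626, 0.0852, 0.3023]
eef_rot: [[0.14, 0.99, 0.0], [0.99, -0.14, -0.0], [-0.0, 0.0, -1.0]]
wrist_force: [-0.3, 0.8, 0.7]
finger_gap: 0.0002
finger_force: 0.6
```

Request:
servo_tool([
  [[-0.006, 0, 0], 0],
  [[-0.006, 0, 0], 0],
  [[-0.006, 0, 0], 0],
  [[-0.007, 0, 0], 0],
  [[-0.007, 0, 0], 0],
  [[-0.007, 0, 0.001], 0],
])

```text
t: 10.3
tcp_pos: [0.6205, 0.0466, 0.3013]
eef_rot: [[0.14, 0.99, 0.0], [0.99, -0.14, -0.0], [-0.0, 0.0, -1.0]]
wrist_force: [-1.2, 1.1, 1.7]
finger_gap: -0.0001
finger_force: 0.6
```

Request:
servo_tool([
  [[-0.006, 0, 0.001], 0],
  [[-0.006, 0, 0.001], 0],
  [[-0.007, 0, 0.002], 0],
  [[-0.006, 0, 0.002], 0],
  [[-0.006, 0, 0.002], 0],
  [[-0.006, 0, 0.003], 0],
])

```text
t: 11.05
tcp_pos: [0.6153, 0.0099, 0.2902]
eef_rot: [[0.14, 0.99, 0.0], [0.99, -0.14, -0.0], [-0.0, 0.0, -1.0]]
wrist_force: [0.4, 0.5, 1.1]
finger_gap: -0.0001
finger_force: 0.5
```

Request:
servo_tool([
  [[-0.006, 0, 0.0025], 0],
  [[-0.006, 0, 0.003], 0],
  [[-0.006, 0, 0.004], 0],
  [[-0.006, 0, 0.004], 0],
  [[-0.006, 0, 0.004], 0],
  [[-0.006, 0, 0.005], 0],
  [[-0.005, 0, 0.005], 0],
  [[-0.005, 0, 0.006], 0],
  [[-0.005, 0, 0.006], 0],
])

```text
t: 12.18
tcp_pos: [0.6082, -0.0405, 0.2504]
eef_rot: [[0.139, 0.99, 0.0], [0.99, -0.139, -0.0], [-0.0, 0.0, -1.0]]
wrist_force: [0.8, 0.4, 0.8]
finger_gap: -0.0001
finger_force: 0.3
```

```bash
python3 - <<'E'
from h import *
s=status.state();d=s['tcp_pos']-np.array([.541,-.0233,0]);c,n=np.cos(.14),-np.sin(.14)
print('unit',c*d[0]+n*d[1],-n*d[0]+c*d[1],d[2],s['wrist_force'])
s=snap('scene','s5.png');b=snap('side','s5b.png')
o=np.hstack([cv2.resize(cv2.imread('pics/s5.png')[130:370,200:440],(400,400)),cv2.resize(cv2.imread('pics/s5b.png')[130:340,180:390],(400,400))])
cv2.imwrite('pics/m5.png',o)
E
```

```text
unit 0.06895067459922083 -0.0076420041659510714 0.2503536081992844 [0.84596628 0.42520918 0.84989688]
```

View pics/m5.png

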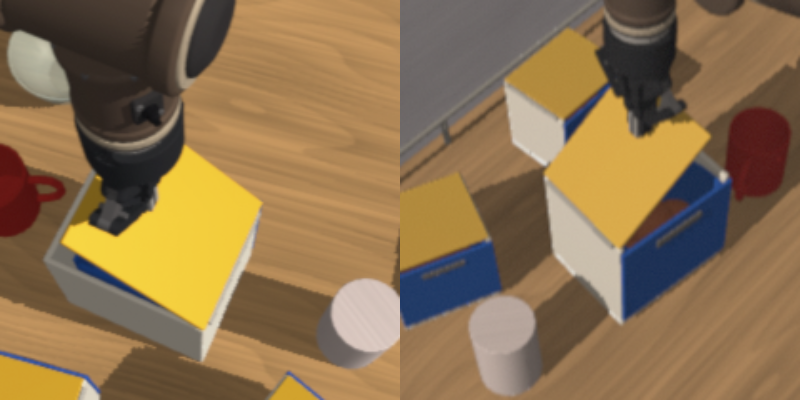

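The cover follows the finger, about 0.6 rad open, with the fingertip near its free edge (left crop (110,225)). Continue the arc down.

Request:
servo_tool([
  [[-0.004, 0, 0.006], 0],
  [[-0.004, 0, 0.006], 0],
  [[-0.003, 0, 0.006], 0],
  [[-0.003, 0, 0.006], 0],
  [[-0.003, 0, 0.006], 0],
  [[-0.002, 0, 0.006], 0],
  [[-0.002, 0, 0.006], 0],
  [[-0.002, 0, 0.006], 0],
  [[-0.001, 0, 0.006], 0],
])

```text
t: 13.4
tcp_pos: [0.6048, -0.064, 0.1963]
eef_rot: [[0.14, 0.99, -0.0], [0.99, -0.14, -0.0], [-0.0, -0.0, -1.0]]
wrist_force: [0.1, -0.0, 0.1]
finger_gap: 0.0002
finger_force: 0.3
```

Request:
servo_tool([
  [[-0.001, 0, 0.005], 0],
  [[0, 0, 0.005], 0],
  [[0, 0, 0.004], 0],
  [[0, 0, 0.003], 0],
])

```text
t: 13.9
tcp_pos: [0.6047, -0.0648, 0.1795]
eef_rot: [[0.139, 0.99, -0.0], [0.99, -0.139, -0.0], [-0.0, -0.0, -1.0]]
wrist_force: [0.1, -0.5, 0.6]
finger_gap: -0.0
finger_force: 0.2
```

Request:
servo_tool([
  [[0, 0, 0.001], 0],
  [[0, 0, 0.001], 0],
])

```text
t: 14.15
tcp_pos: [0.6047, -0.0647, 0.178]
eef_rot: [[0.14, 0.99, -0.0], [0.99, -0.14, 0.0], [0.0, -0.0, -1.0]]
wrist_force: [-1.7, 0.5, 4.6]
finger_gap: 0.0004
finger_force: 2.0
```

Request:
servo_tool([
  [[0, 0, 0.001], 0],
  [[0, 0, 0.001], 0],
])

```text
t: 14.4
tcp_pos: [0.6048, -0.0648, 0.1779]
eef_rot: [[0.139, 0.99, -0.0], [0.99, -0.139, 0.0], [0.0, -0.0, -1.0]]
wrist_force: [-5.5, 0.3, 11.8]
finger_gap: -0.0
finger_force: 5.9
```

Stopped at z = 0.178, the shut height, with 12 N. Lift clear and check.

Request:
servo_tool([
  [[0, 0, -0.005], 0],
  [[0, 0, -0.02], 0],
  [[0, 0, -0.04], 0],
  [[0, 0, -0.05], 0],
  [[0, -0.05, -0.02], 0],
  [[0, -0.06, 0], 0],
  [[0, -0.06, 0], 0],
  [[0, -0.05, 0], 0],
  [[0, 0, 0], 0],
  [[0, 0, 0], 0],
])

```text
t: 15.65
tcp_pos: [0.3881, -0.0343, 0.3122]
eef_rot: [[0.14, 0.99, 0.004], [0.99, -0.14, -0.001], [-0.0, 0.004, -1.0]]
wrist_force: [-0.3, -0.1, 0.8]
finger_gap: -0.0
finger_force: 0.0
```

```bash
python3 - <<'E'
from h import *
s=snap('scene','s6.png');b=snap('side','s6b.png')
o=np.hstack([cv2.resize(cv2.imread('pics/s6.png')[130:370,200:440],(400,400)),cv2.resize(cv2.imread('pics/s6b.png')[130:340,180:390],(400,400))])
cv2.imwrite('pics/m6.png',o)
for t in(0,.05):print(t,[proj(s,lidpt(t,x)+[0,0,.006]).round(1) for x in(0,.14)])
E
```

```text
0 [array([266.6, 212.6]), array([227.4, 286. ])]
0.05 [array([266.2, 210.6]), array([226.6, 284.5])]
```

View pics/m6.png

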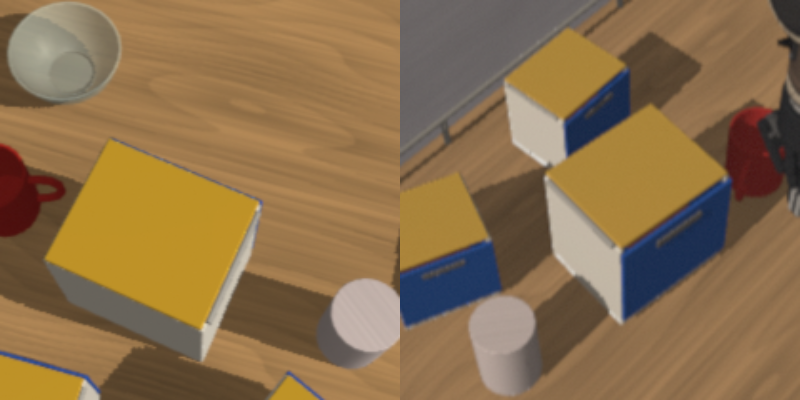

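The cover lies flat: its free corners are at scene (266,213) and (228,286), matching the shut prediction. The bin is flush, and the mug, tin and bowl are where they were. Handing in.

```bash
python3 -c "
from cell import close_job
print(close_job())"
```

```text
the job is handed in; nothing more can be done
None
```

The bin was pushed fully home first, then the cover tipped flat onto the case; the arm finished clear, the job is handed in, and the bystanders were never approached (mug, tin and bowl seen in place; the spatula was outside the last crop).

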